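# Set the lathe levers for hand polishing

### The arm

A 6-joint arm with a two-finger parallel gripper is mounted at the origin on the work surface. World frame = base frame: x ahead of the robot, y to its left, z up, the work surface at z = 0. Lengths are in mm, angles in rad, forces in N, time in s.
With the tool pointing down it reaches from about 400 to 925 mm from the base axis. Payload 12.5 kg.
Tool frame: the origin (TCP) lies midway between the tips of the shut fingers; the grasp point (between the pads) lies 19 mm behind it (env.tcp_to_grasp is the distance from the TCP to the grasp point, in mm); z points along the fingers, y is the line along which they close (so a half turn about z gives the same grasp; the last joint's range is limited). The gripper opens to 95 mm and grips with 3 to 60 N. Pads are 20 mm wide; open, the fingers measure 119 mm over their backs; the gripper's body (75 mm by 180 mm) begins 59 mm behind the grasp point.
Start: joints at [-1.309, 0.491, 1.559, -0, 1.092, -0.106], TCP at [224.751, -583.21, 214.661] pointing down, gripper open.
Joint ranges: [-3.1, 3.1], [-0.84, 2.19], [0.05, 2.79], [-1.13, 4.28], [0.06, 2.93], [-2.69, 2.69]. Speed limits (rad/s): [2.22, 2.22, 2.79, 3.14, 3.14, 3.14].

### API

Orientations are given as [roll, pitch, yaw] about the fixed x, y, z axes, in that order (R = Rz(yaw) Ry(pitch) Rx(roll)).
In Python, from cell import env gives the robot as it stands. The module is installed in compiled form; this text tells all that it offers.
- The arm moves only by the tool step_arm, never from a script. Its argument "plan" is a list that holds one entry, the list of rows, each a list of 5 numbers: the shift along the tool's x, y, z in mm, then the turn about the tool's z in degrees, then the opening, from -1 (shut) to 1 (fully open). A call has 1 to 8 rows; each row is the pose to reach, as a shift and turn from the pose commanded when the call began, along the tool's axes at that moment; what a row does not reach only later rows make up. A row lasts 1/12 s, in which the tool goes at most 41.7 mm and 7.16 degrees, less where a joint would pass 70% of its speed; a pose out of reach is approached as far as the arm can. A call with a gripper value outside its range is refused whole. The fingers move at their own pace and stop on an object; the grip force is fixed at half the most. Time passes only in rows, so rows that repeat a pose let the fingers close. It gives the time, the measured TCP pose, the force, the opening and the grip force at its end, in the units of the state.
- env.state(): the state, without advancing time (a new reading comes with each control period).
- env.read_camera(name): name is "scene" or "top" or "wrist"; returns the picture (400x640x3 uint8, blue, green, red); there is no depth.
- env.get_calibration(name): a dict with "K" (3x3 intrinsics, pixels), "extrinsics" (4x4, takes a point from world to camera coordinates). Camera axes: x right, y up, looking along -z (the intrinsics and any distortion apply to the point x, -y, -z); pixel columns grow to the right and rows downward; lengths in mm; the calibration is good to about 2 mm. The wrist camera is an equidistant fisheye: a pixel r from the principal point sees the ray r / f radians off the axis. A picture is of the moment at which its call begins: read the wrist's pose just before it. get_calibration takes no time and is no camera call; for the wrist camera it gives the pose at the moment of the call.
- env.job_done(): hands the job in; it is judged then, once.
The state is a dict: "t": time; "joints": joint angles; "qvel": joint speeds; "tau": joint torques, N m; "eef_pos": TCP position; "tcp_rot": TCP orientation; "ft_force": force on the tool from outside, world axes, zero at the start; "moment": the same for the moment, N m; "opening": opening from 0.0 (shut) to 1.0 (fully open); "grip_force": force on a finger pad.
Only numpy, scipy, OpenCV 4.12 (cv2) and the standard library are available. Lean on these libraries where they do the work, as an engineer would, in place of code of your own. Each camera call takes 0.05 s, during which the arm holds its last target. There are 200 camera calls.

### The job

Set the small bench lathe for hand-polishing the cap in its chuck: push the short feed lever, at the belt-cover (left) end of the headstock, over from its left-hand position so that it clicks into upright neutral, and push the long range lever, next to the chuck, from low on the left past its middle neutral click and all the way over to the high stop on the right. Push the levers with the fingertips or the outside of the fingers, without gripping them, and leave them standing there; do not shift the loose things lying about.

Things in the scene. Friction and masses are not known exactly. Their poses are not given: they have to be found in the camera images.
- lathe: Fixed bench lathe. Origin on the bench under the spindle at the headstock; x away from the operator, y left along the spindle, z up. Headstock: pale box x -85 to 85, y -110 to 130 mm, flat top z 250 mm; belt cover on its left (y 132 to 192), front at x -95. Chuck (100 mm dia.) at its right end, then the bed to y -630. Both levers swing left-right in the plane x = -130, 45 mm before the front face.
- range_lever (a joint): Long range lever, rad: -0.6 at its left (low) stop, 0 upright (neutral), +0.6 at its right (high) stop; grows as the ball goes to the lathe's -y. A spring detent holds it at these three: pushing the ball level sideways takes up to 15 N to leave an end, 7 N to leave the middle; once past -0.3 or +0.3 towards the next place it snaps there by itself. Hard stops at -0.63, 0.63.
- range_lever_ball (a point): Centre of the range lever's black ball (28 mm diameter) at the end of a 9 mm steel rod. It runs on an arc of 90 mm radius about range_lever_pivot: ball = pivot + 90 mm x (-sin(angle) along the lathe's y, cos(angle) up).
- range_lever_rod (a point): Point on the range lever's rod half-way (45 mm) between pivot axis and ball.
- range_lever_pivot (a point): Point on the range lever's pivot axis (which runs along the lathe's x), in the plane in which ball and rod swing; at lathe x = -130, y = -45, z = 200 mm.
- feed_lever (a joint): Short feed lever, rad: -0.6 at its left stop (feed engaged, where it starts), 0 upright (neutral), +0.6 at its right stop. Same sense and same spring detent as the range lever: up to 15 N at the ball to leave an end, 7 N to leave the middle; between -0.3 and +0.3 it snaps upright by itself.
- feed_lever_ball (a point): Centre of the feed lever's black ball (20 mm diameter) at the end of a 9 mm steel rod. It runs on an arc of 70 mm radius about feed_lever_pivot: ball = pivot + 70 mm x (-sin(angle) along the lathe's y, cos(angle) up).
- feed_lever_rod (a point): Point on the feed lever's rod half-way (35 mm) between pivot axis and ball.
- feed_lever_pivot (a point): Point on the feed lever's pivot axis (along the lathe's x), in the plane in which ball and rod swing; at lathe x = -130, y = 85, z = 200 mm.
- polish_tin: Bystander: flat round tin, 75 mm diameter, 24 mm high, loose on top of the headstock behind the levers. Origin at the centre of its underside.
- mug_mid (a point): Bystander: white mug, 78 mm diameter, 92 mm high, standing on the bench in front of the lathe. This point is at its centre, half-way up.
- chuck_key: Bystander: T-handled steel chuck key, 91 mm long with a 100 mm cross bar, 14 mm thick, lying on the bench in front of the lathe. Origin on the bench under it.
- spray_can_mid (a point): Bystander: spray can, 66 mm diameter, 190 mm high, standing on the bench left of the lathe. This point is at its centre, half-way up.

How it is judged (in metres and radians):
At the end, for the whole second after the job is handed in: The range lever rests at its right-hand (high) stop, angle above 0.52 rad, and the feed lever rests in its upright neutral detent, within 0.12 rad of upright; both are still (value of joint range_lever above 0.52 rad and value of joint feed_lever between -0.12 and 0.12 rad and velocity of joint range_lever between -0.05 and 0.05 rad/s and velocity of joint feed_lever between -0.05 and 0.05 rad/s); the robot touches nothing.
It fails at once if the range lever was gripped: in contact while between the fingers (contact force between the fingers and range_lever above 0.5 N and ((horizontal distance between the grasp point and range_lever_ball below 0.012 m and distance between the grasp point and range_lever_ball below 0.026 m) or (horizontal distance between the grasp point and range_lever_rod below 0.008 m and distance between the grasp point and range_lever_rod below 0.02 m))).
It fails at once if the feed lever was gripped: in contact while between the fingers (contact force between the fingers and feed_lever above 0.5 N and ((horizontal distance between the grasp point and feed_lever_ball below 0.012 m and distance between the grasp point and feed_lever_ball below 0.026 m) or (horizontal distance between the grasp point and feed_lever_rod below 0.008 m and distance between the grasp point and feed_lever_rod below 0.02 m))).
It fails at once if a loose bystander was lifted, carried or shifted by more than 15 mm (distance of any of polish_tin, mug_mid, chuck_key, spray_can_mid from where it was at the start of the episode above 0.015 m).
It also fails if it takes over 45 s, if anything falls off the work surface, if the arm or the gripper's body presses on something with over 40 N, if the wrist force passes 120 N, or if a joint passes its speed limit or range.

## Working session

There is one attempt and no reset: what is moved stays moved. The work goes in short steps, Python scripts to look and compute and a tool call to move; the robot and the scene stay as the last step left them, time stands still between calls to the robot, and variables do not carry over. Pictures are saved under pics/ and viewed, at most 10 in all, crops included, and the job is handed in when it is done.

Besides the shell and the picture viewer there is one more tool, called as name(argument=value, ...), one argument or row to a line, values as JSON. step_arm: Moves the arm, as the interface text tells. Its arguments: {"type":"object","properties":{"plan":{"type":"array"}},"required":["plan"]}

```bash
mkdir -p pics
python3 - <<'E'
from cell import env
import cv2,numpy as np
s=env.state();print(s['t'],s['eef_pos'],s['tcp_rot'],s['opening'])
for n in("scene","top"):
    cv2.imwrite(f"pics/{n}0.png",env.read_camera(n));c=env.get_calibration(n);print(n,np.round(c['K'],1).tolist(),np.round(c['extrinsics'],3).tolist(),[k for k in c])
E
```

```text
0.0 [ 224.67517097 -582.94458709  214.07420186] [-3.14047698e+00 -1.49847016e-04  3.67759739e-01] 0.9978851911870781
scene [[384.6, 0.0, 324.5], [0.0, 384.6, 200.0], [0.0, 0.0, 1.0]] [[0.866, 0.499, -0.02, -514.297], [-0.332, 0.605, 0.724, 0.705], [0.373, -0.62, 0.69, -1229.598], [0.0, 0.0, 0.0, 1.0]] ['K', 'extrinsics']
top [[363.7, 0.0, 321.0], [0.0, 363.7, 200.2], [0.0, 0.0, 1.0]] [[-0.014, -1.0, -0.005, 77.307], [0.994, -0.014, 0.105, -562.496], [-0.105, -0.003, 0.994, -954.549], [0.0, 0.0, 0.0, 1.0]] ['K', 'extrinsics']
```

View pics/scene0.png

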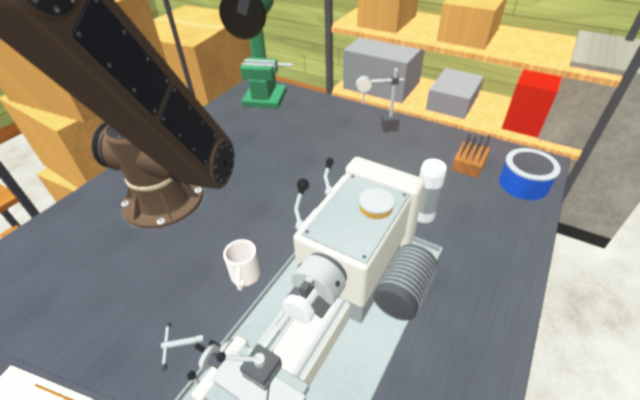

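View pics/top0.png

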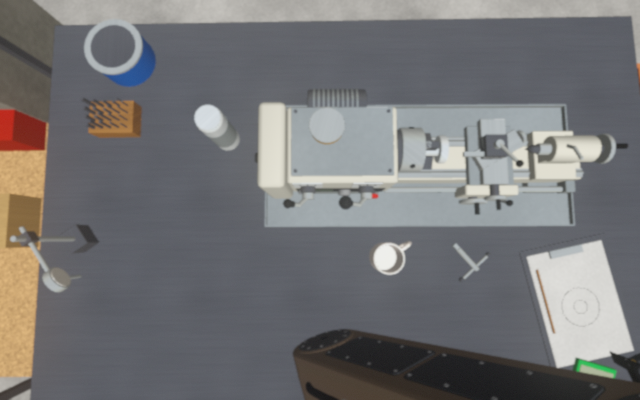

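The scene view shows the range ball near (303,186) and the feed ball near (329,162). In the top view they are near (346,202) and (288,203). The tin is on the headstock, the mug is in front, and the can is to the left.

```bash
cat > h.py <<'E'
from cell import env
import cv2,numpy as np
def blob(im,p,r=14,th=75):
    x,y=p;c=im[y-r:y+r+1,x-r:x+r+1].max(2);m=(c<th).astype(np.uint8)
    n,l,s,ce=cv2.connectedComponentsWithStats(m)
    i=min(range(1,n),key=lambda i:np.hypot(*(ce[i]-r)) if s[i,4]>12 else 99)
    return ce[i]+[x-r,y-r],s[i]
def ray(cal,px):
    K,E=np.array(cal['K']),np.array(cal['extrinsics']);R,t=E[:3,:3],E[:3,3]
    d=np.linalg.inv(K)@[px[0],px[1],1];d=R.T@(d*[1,-1,-1]);return -R.T@t,d/np.linalg.norm(d)
def plane(cal,px,z):
    o,d=ray(cal,px);return o+d*(z-o[2])/d[2]
def tri(rs):
    A=sum(np.eye(3)-np.outer(d,d) for o,d in rs);b=sum((np.eye(3)-np.outer(d,d))@o for o,d in rs);return np.linalg.solve(A,b)
E
python3 - <<'E'
from h import *
P={'range':((303,186),(346,202),274.3),'feed':((329,162),(288,203),257.8)}
S,T=cv2.imread('pics/scene0.png'),cv2.imread('pics/top0.png');cs,ct=env.get_calibration('scene'),env.get_calibration('top')
for k,(a,b,z) in P.items():
    for th in(40,60):
        pa,sa=blob(S,a,th=th);pb,sb=blob(T,b,10,th)
        print(k,th,pa,sa,pb,sb,'plane',plane(cs,pa,z).round(1),plane(ct,pb,z).round(1),'tri',tri([ray(cs,pa),ray(ct,pb)]).round(1))
for n,px,z in(('tl',(291,107),250),('tr',(397,108),250),('br',(395,181),250),('bl',(291,181),250),('tin',(326,125),274),('mug',(386,259),92)):print(n,plane(ct,px,z).round(1))
m=np.hstack([cv2.resize(S[140:230,270:360],None,fx=4.4,fy=4.4,interpolation=2),cv2.resize(T[160:250,270:360],None,fx=4.4,fy=4.4,interpolation=2)]);cv2.imwrite('pics/c0.png',m)
E
```

```text
Traceback (most recent call last):
  File "h.py", line 6, in blob
    i=min(range(1,n),key=lambda i:np.hypot(*(ce[i]-r)) if s[i,4]>12 else 99)
ValueError: min() iterable argument is empty
```

Run:
```python
from h import *
P={'range':((303,186),(346,202),274.3),'feed':((329,162),(288,203),257.8)}
S,T=cv2.imread('pics/scene0.png'),cv2.imread('pics/top0.png');cs,ct=env.get_calibration('scene'),env.get_calibration('top')
m=np.hstack([cv2.resize(S[140:230,270:360],None,fx=4.4,fy=4.4,interpolation=2),cv2.resize(T[160:250,270:360],None,fx=4.4,fy=4.4,interpolation=2)]);cv2.imwrite('pics/c0.png',m)
for n,px,z in(('tl',(291,107),250),('tr',(397,108),250),('br',(395,181),250),('bl',(291,181),250),('tin',(326,125),274),('mug',(386,259),92)):print(n,plane(ct,px,z).round(1))
for k,(a,b,z) in P.items():
    for I,p in((S,a),(T,b)):print(k,I[p[1]-8:p[1]+9:2,p[0]-8:p[0]+9:2].max(2).tolist())
    for th in(45,55):
      try:
        pa,sa=blob(S,a,th=th);pb,sb=blob(T,b,10,th)
        print(k,th,pa,sa,pb,sb,'plane',plane(cs,pa,z).round(1),plane(ct,pb,z).round(1),'tri',tri([ray(cs,pa),ray(ct,pb)]).round(1))
      except ValueError as e:print(k,th,e)
```

```text
tl [743.4 130.7 250. ]
tr [737.7 -97.5 250. ]
br [578.8 -87.7 250. ]
bl [582.  131.5 250. ]
tin [694.7  56.2 274. ]
mug [407.6 -90.5  92. ]
range [[127, 124, 116, 101, 98, 109, 124, 129, 129], [125, 112, 79, 60, 57, 63, 93, 125, 130], [124, 87, 62, 62, 57, 53, 61, 113, 129], [122, 76, 59, 61, 61, 54, 55, 102, 129], [126, 83, 54, 54, 55, 51, 57, 106, 130], [128, 103, 59, 50, 53, 54, 81, 121, 129], [130, 112, 60, 51, 57, 92, 118, 126, 130], [129, 121, 102, 71, 76, 121, 127, 127, 130], [131, 161, 209, 150, 111, 127, 127, 129, 129]]
range [[141, 134, 145, 151, 152, 149, 157, 167, 168], [169, 158, 118, 82, 86, 113, 160, 172, 173], [169, 121, 68, 67, 67, 69, 111, 168, 175], [153, 78, 64, 67, 71, 68, 77, 140, 171], [141, 68, 66, 70, 72, 69, 68, 92, 152], [150, 77, 67, 71, 75, 70, 70, 104, 175], [168, 122, 70, 68, 70, 72, 100, 147, 165], [173, 167, 125, 95, 94, 119, 158, 170, 171], [175, 173, 170, 167, 165, 169, 173, 172, 172]]
range 45 min() iterable argument is empty
range 55 min() iterable argument is empty
feed [[125, 128, 128, 127, 127, 128, 129, 128, 126], [126, 128, 127, 124, 120, 123, 126, 127, 128], [126, 127, 120, 99, 80, 88, 118, 129, 128], [126, 125, 112, 68, 63, 59, 90, 126, 127], [125, 126, 110, 61, 58, 55, 84, 126, 127], [126, 124, 111, 62, 55, 64, 108, 129, 128], [125, 126, 108, 81, 62, 91, 125, 128, 125], [126, 126, 160, 191, 114, 110, 127, 127, 126], [127, 133, 203, 228, 148, 126, 127, 128, 128]]
feed [[172, 172, 172, 172, 169, 165, 161, 170, 170], [170, 169, 170, 168, 166, 166, 166, 169, 170], [167, 167, 149, 110, 103, 140, 164, 167, 169], [168, 159, 93, 65, 67, 72, 98, 138, 162], [167, 145, 74, 68, 71, 68, 64, 95, 153], [167, 161, 95, 67, 72, 69, 71, 114, 177], [167, 167, 146, 100, 98, 126, 133, 155, 170], [169, 167, 167, 162, 163, 169, 170, 171, 170], [168, 168, 167, 167, 169, 169, 171, 173, 171]]
feed 45 min() iterable argument is empty
feed 55 min() iterable argument is empty
```

View pics/c0.png

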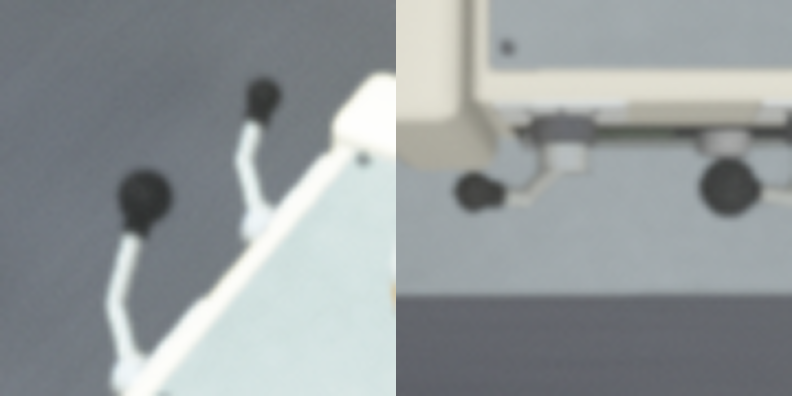

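The crop gives cleaner ball centres without their necks. In the scene they are range (303,184.2) and feed (329.8,162). In the top view they are range (345.6,202.4) and feed (288,203.3).

Run:
```python
from h import *
P={'range':((302.8,184),(345.5,202.3),274.3),'feed':((329.6,161.8),(287.9,203.2),257.8)}
cs,ct=env.get_calibration('scene'),env.get_calibration('top');q={}
for k,(a,b,z) in P.items():
    q[k]=tri([ray(cs,a),ray(ct,b)]);print(k,plane(cs,a,z).round(1),plane(ct,b,z).round(1),q[k].round(1))
d=q['feed']-q['range'];print(np.degrees(np.arctan2(-d[0],d[1])),np.hypot(*d[:2]))
print(plane(ct,(205,112),190).round(),plane(ct,(228,138),0).round(),plane(ct,(470,262),10).round())
```

```text
range [532.   21.5 274.3] [532.8  19.1 274.3] [533.   19.5 276.2]
feed [534.6 137.8 257.8] [534.2 137.5 257.8] [534.4 137.7 257.7]
-0.7212233937262755 118.23075333041483
[757. 336. 190.] [748. 332.   0.] [ 392. -332.   10.]
```

step_arm(
  plan=[
    [[0, 0, -40, 7, -1], [0, 0, -80, 14, -1], [0, 0, -120, 21.07, -1], [0, 0, -160, 21.07, -1], [0, 0, -160, 21.07, -1]],
  ],
)

```text
t: 0.52
eef_pos: [225.2, -584.4, 382.6]
tcp_rot: [3.131, -0.003, -0.0]
ft_force: [0.2, -0.7, -0.2]
opening: 0.705
grip_force: 0.0
```

step_arm(
  plan=[
    [[35, -20, 0, 0, -1], [70, -40, 0, 0, -1], [105, -60, 0, 0, -1], [140, -80, 0, 0, -1], [175, -100, 0, 0, -1], [210, -120, 0, 0, -1], [245, -140, 0, 0, -1], [280, -160, 0, 0, -1]],
  ],
)

```text
t: 1.18
eef_pos: [506.3, -421.8, 374.2]
tcp_rot: [-3.141, 0.0, 0.001]
ft_force: [0.1, -1.1, 0.1]
opening: 0.144
grip_force: 0.0
```

step_arm(
  plan=[
    [[3, -40, 0, 0, -1], [6, -80, 0, 0, -1], [9, -120, 0, 0, -1], [12, -160, 0, 0, -1], [15, -200, 0, 0, -1], [18, -240, 0, 0, -1], [21, -280, 0, 0, -1], [24, -320, 0, 0, -1]],
  ],
)

```text
t: 1.85
eef_pos: [528.3, -101.3, 374.2]
tcp_rot: [-3.142, 0.0, 0.0]
ft_force: [0.3, 0.3, -0.5]
opening: 0.006
grip_force: 0.0
```

step_arm(
  plan=[
    [[0, -40, 0, 0, -1], [0, -80, 0, 0, -1], [0, -120, 0, 0, -1], [0, -160, 0, 0, -1], [0, -200, 0, 0, -1], [0, -240, 0, 0, -1], [0, -270, 0, 0, -1], [0, -270, 0, 0, -1]],
  ],
)

```text
t: 2.52
eef_pos: [528.1, 171.3, 373.9]
tcp_rot: [-3.141, 0.001, 0.005]
ft_force: [0.8, -0.7, 0.2]
opening: 0.004
grip_force: 0.0
```

step_arm(
  plan=[
    [[3, 0, 25, 0, -1], [3, 0, 50, 0, -1], [3, 0, 75, 0, -1], [3, 0, 95, 0, -1], [3, 0, 110, 0, -1], [3, 0, 122, 0, -1], [3, 0, 122, 0, -1]],
  ],
)

```text
t: 3.1
eef_pos: [530.7, 166.2, 249.9]
tcp_rot: [3.141, 0.004, 0.0]
ft_force: [-1.0, -1.1, -0.6]
opening: 0.005
grip_force: 0.0
```

Run:
```python
from h import *
cv2.imwrite('pics/s1.png',cv2.resize(env.read_camera('scene')[90:250,240:440],None,fx=3.5,fy=3.5,interpolation=2))
```

```text
(no output)
```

View pics/s1.png

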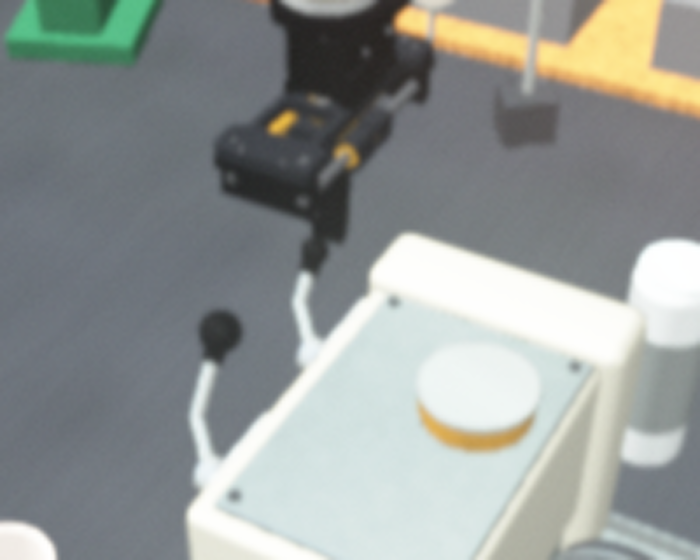

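The shut fingers (crop ~(330,215)) stand just left of the feed ball (crop ~(315,250)), clear of the belt cover. I'll push it now.

step_arm(
  plan=[
    [[0, 6, 0, 0, -1], [0, 12, 0, 0, -1], [0, 18, 0, 0, -1], [0, 24, 0, 0, -1], [0, 29, 0, 0, -1], [0, 34, 0, 0, -1], [0, 37, 0, 0, -1], [0, 37, 0, 0, -1]],
  ],
)

```text
t: 3.82
eef_pos: [534.5, 132.6, 260.1]
tcp_rot: [-3.134, -0.014, 0.0]
ft_force: [-6.5, 19.0, 48.5]
opening: 0.002
grip_force: 18.1
```

Run:
```python
from h import *
cv2.imwrite('pics/s2.png',cv2.resize(env.read_camera('scene')[90:250,240:440],None,fx=3.5,fy=3.5,interpolation=2))
```

```text
(no output)
```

View pics/s2.png

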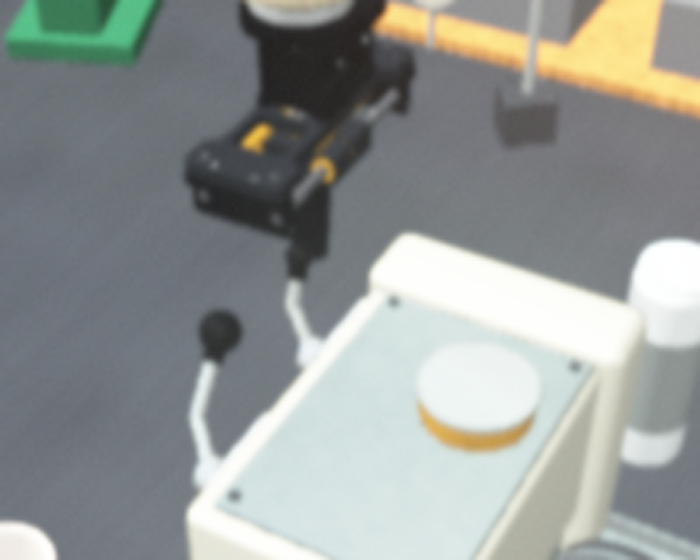

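The feed ball has moved (crop ~(298,262)), but the wrist reads 48 N upward. I'll check where the contact is before going on.

Run:
```python
from h import *
s=env.state();print({k:np.round(s[k],2).tolist() for k in('t','eef_pos','ft_force','moment','tcp_rot')})
f,m=map(np.array,(s['ft_force'],s['moment']))
print('line r0 (mm) about ref',np.cross(f,m)/(f@f)*1000,'dir',f/np.linalg.norm(f))
c=env.get_calibration('scene');E=c['extrinsics'];K=c['K']
def pr(p):
    q=E[:3,:3]@p+E[:3,3];q=K@(q*[1,-1,-1]);return ((q[:2]/q[2])-[240,90])*3.5
e=np.array(s['eef_pos'])
for n,p in(('tcp',e),('tcpx-',e-[10,0,0]),('tcpx+',e+[10,0,0]),('up78',e+[0,0,78]),('ball-.6',np.array([534.4,137.7,257.7])),('ball-.3',np.array([534,118.7,266.9])),('ball0',np.array([534,98.2,270])),('pivot',np.array([534,98,200]))):print(n,pr(p).round())
a,b=env.read_camera('top'),env.read_camera('scene')
cv2.imwrite('pics/m3.png',np.hstack([cv2.resize(a[150:250,250:350],None,fx=4,fy=4,interpolation=2),cv2.resize(b[110:210,280:380],None,fx=4,fy=4,interpolation=2)]))
```

```text
{'t': 3.87, 'eef_pos': [534.49, 132.18, 259.67], 'ft_force': [2.48, 7.7, 13.87], 'moment': [1.22, -0.35, -0.02], 'tcp_rot': [-3.14, -0.01, 0.0]}
line r0 (mm) about ref [ 18.06925802  66.09486218 -39.89531598] dir [0.15462461 0.47922357 0.86396528]
tcp [309. 253.]
tcpx- [297. 249.]
tcpx+ [322. 258.]
up78 [308. 159.]
ball-.6 [313. 251.]
ball-.3 [299. 256.]
ball0 [284. 269.]
pivot [286. 346.]
```

View pics/m3.png

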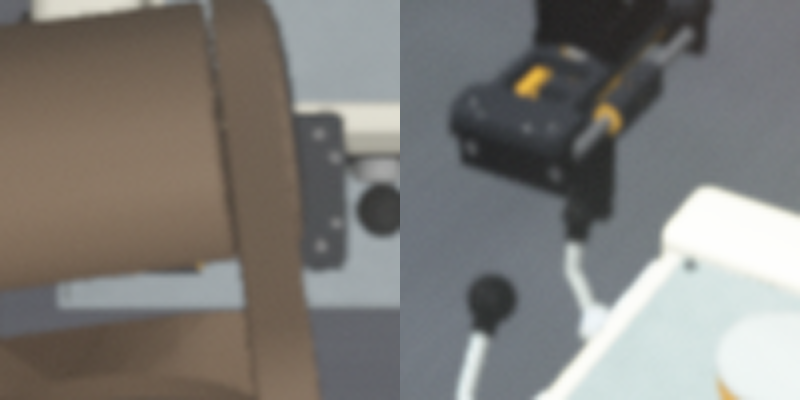

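The ball now sits under the shut fingertips (right half, ~(578,222)) and the force is settling. I'll hold briefly and read again.

step_arm(
  plan=[
    [[0, 0, 0, 0, -1], [0, 0, 0, 0, -1]],
  ],
)

```text
t: 4.13
eef_pos: [531.7, 129.3, 253.0]
tcp_rot: [3.141, -0.001, -0.0]
ft_force: [0.0, -0.7, -0.8]
opening: 0.006
grip_force: 0.0
```

The fingers are free again, so the lever must have snapped away from them. I'll lift, move to the gap left of the range ball, and check there.

step_arm(
  plan=[
    [[0, -6, -25, 0, -1], [0, -6, -60, 0, -1], [0, -6, -90, 0, -1], [0, 20, -95, 0, -1], [0, 45, -95, 0, -1], [0, 64, -95, 0, -1], [0, 64, -95, 0, -1]],
  ],
)

```text
t: 4.72
eef_pos: [531.6, 63.0, 347.5]
tcp_rot: [3.141, 0.0, -0.002]
ft_force: [-0.2, 0.5, 0.2]
opening: 0.007
grip_force: 0.0
```

step_arm(
  plan=[
    [[0, 0, 20, 0, -1], [0, 0, 40, 0, -1], [0, 0, 60, 0, -1], [0, 0, 72, 0, -1], [0, 0, 79, 0, -1], [0, 0, 79, 0, -1]],
  ],
)

```text
t: 5.22
eef_pos: [531.3, 66.0, 267.2]
tcp_rot: [3.142, 0.003, 0.0]
ft_force: [1.0, 1.2, -0.5]
opening: 0.006
grip_force: 0.0
```

Run:
```python
from h import *
cv2.imwrite('pics/s4.png',cv2.resize(env.read_camera('scene')[90:250,240:440],None,fx=3.5,fy=3.5,interpolation=2))
```

```text
(no output)
```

View pics/s4.png

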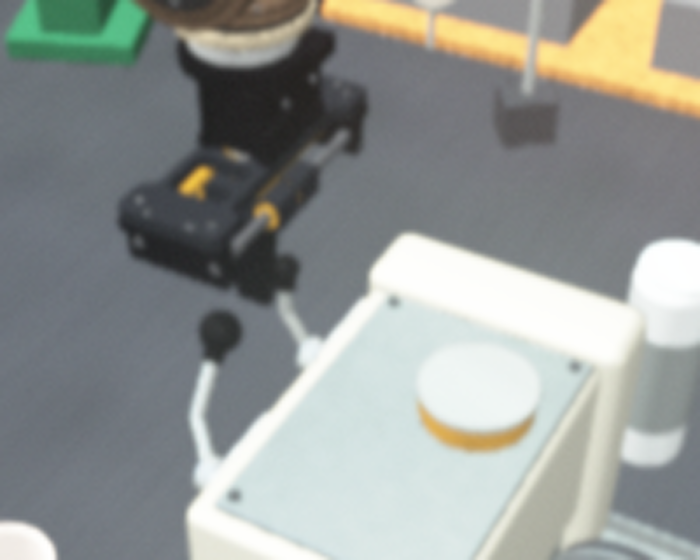

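The feed ball is at crop (286,270), against (284,269) predicted for upright neutral. The fingers stand between the two balls. Next I'll push the range lever along its arc.

step_arm(
  plan=[
    [[0, 10, 0, 0, -1], [0, 18, 0, 0, -1], [0, 25, -3, 0, -1], [0, 32, -7, 0, -1], [0, 38, -9, 0, -1], [0, 44, -12, 0, -1], [0, 51, -14, 0, -1], [0, 57, -15, 0, -1]],
  ],
)

```text
t: 5.93
eef_pos: [532.4, 8.9, 286.0]
tcp_rot: [-3.14, -0.004, -0.0]
ft_force: [0.3, 1.8, 2.2]
opening: 0.004
grip_force: 1.6
```

step_arm(
  plan=[
    [[0, 7, -1, 0, -1], [0, 14, -1, 0, -1], [0, 21, -1, 0, -1], [0, 27, 0, 0, -1], [0, 34, 1, 0, -1], [0, 40, 3, 0, -1], [0, 46, 5, 0, -1], [0, 51, 7, 0, -1]],
  ],
)

```text
t: 6.6
eef_pos: [531.8, -43.1, 276.8]
tcp_rot: [3.141, -0.001, -0.0]
ft_force: [-0.1, 1.3, 0.9]
opening: 0.005
grip_force: 0.4
```

step_arm(
  plan=[
    [[0, 4, 2, 0, -1], [0, 6, 3, 0, -1], [0, 6, 3, 0, -1], [0, 0, 0, 0, -1], [0, -8, -10, 0, -1], [0, -8, -45, 0, -1], [0, -8, -80, 0, -1], [-30, -8, -110, 0, -1]],
  ],
)

```text
t: 7.27
eef_pos: [504.5, -33.4, 388.3]
tcp_rot: [3.141, -0.001, 0.001]
ft_force: [-0.3, -0.8, 0.9]
opening: 0.004
grip_force: 0.0
```

step_arm(
  plan=[
    [[-30, 0, 0, 0, -1], [-60, 0, -20, 0, -1], [-90, 0, -20, 0, -1], [-90, 0, -20, 0, -1], [-90, 0, -20, 0, -1]],
  ],
)

```text
t: 7.68
eef_pos: [411.4, -33.4, 407.7]
tcp_rot: [3.141, -0.003, 0.0]
ft_force: [0.6, -0.1, 1.2]
opening: 0.006
grip_force: 0.0
```

Run:
```python
from h import *
cv2.imwrite('pics/s5.png',env.read_camera('scene')[60:360,130:530].repeat(2,0).repeat(2,1))
s=env.state();print(s['t'],s['ft_force'])
c=env.get_calibration('scene');E=c['extrinsics'];K=c['K']
def pr(p):
    q=E[:3,:3]@p+E[:3,3];q=K@(q*[1,-1,-1]);return ((q[:2]/q[2])-[130,60])*2
for p in([533,-31.3,290],[533,-82,274.3],[534,98,270]):print(pr(np.array(p)).round())
```

```text
7.7333 [0.20424924 0.87001871 0.29041696]
[319. 266.]
[293. 307.]
[382. 214.]
```

View pics/s5.png

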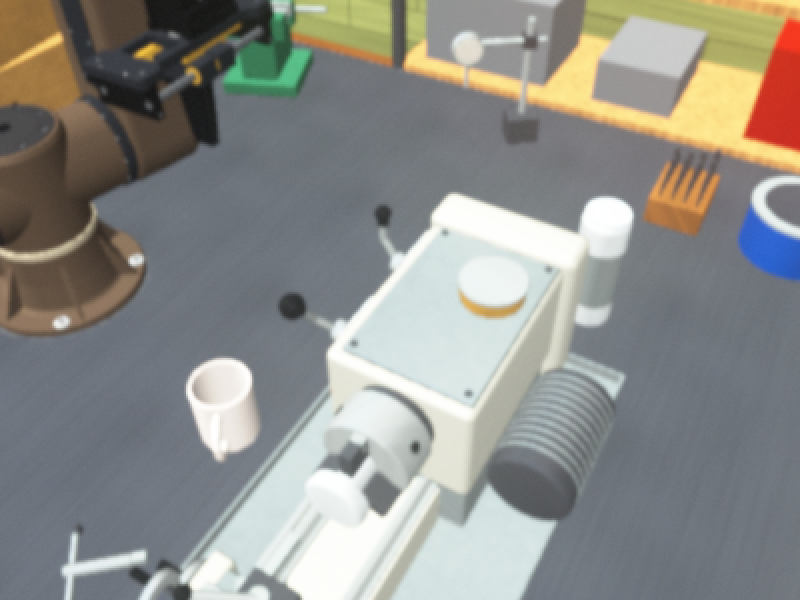

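The range ball is at (292,306), against (293,307) predicted for the high stop. The feed ball is at (383,214), against (382,214) predicted for neutral. The arm is clear and the loose things look undisturbed.

```bash
python3 -c "
from cell import env
print(env.job_done())"
```

```text
the job is handed in; nothing more can be done
None
```

The job is handed in: the final picture shows the range lever at its right-hand high stop, the feed lever in upright neutral, the loose things where they were and the arm clear, though the feed push briefly read about 50 N at the wrist (limit 120 N) and I was not told the verdict.

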